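# Poke the drill bush out of the guide block over the knock-out pin

### The arm

A 7-joint arm with a two-finger parallel gripper is mounted at the origin on a cart in front of the work surface, level with it; the furniture and walls round the work are solid. World frame = base frame: x ahead of the robot, y to its left, z up, the work surface at z = 0. Lengths are in m, angles in rad, forces in N, time in s.
With the tool pointing down it reaches from about 0.35 to 0.9 m from the base axis. Payload 8.1 kg.
Tool frame: the origin (TCP) lies at the centre of the arm's flange, where the gripper is bolted on; the fingertips stand 178 mm ahead of it and the grasp point (between the pads) lies 159 mm ahead of it; z points along the fingers, y is the direction in which the jaws open and shut (so a half turn about z gives the same grasp; the last joint's range is limited). The gripper opens to 92 mm and grips with 3 to 60 N. Pads are 19 mm wide; open, the fingers measure 130 mm over their backs; the gripper's body (75 mm by 190 mm) begins 47 mm behind the grasp point.
Start: joints at [1.041, 0.434, 0.025, 1.573, -0.012, 1.134, -0.075], TCP at [0.259, -0.569, 0.405] pointing down, gripper open.
Joint ranges: [-2.62, 2.62], [-0.44, 2.09], [-1.27, 1.32], [0.08, 2.57], [-1.32, 4.46], [0.12, 2], [-2.74, 2.74]. Speed limits (rad/s): [2.22, 2.22, 3.01, 3.01, 3.14, 3.14, 3.14].

### API

Orientations are given as a rotation vector (axis times angle).
In Python, from cell import arm gives the robot as it stands. The module is installed in compiled form; this text tells all that it offers.
- The arm moves only by the tool move_arm, never from a script. Its argument "steps" is a list of rows, each a list of 4 numbers: the shift along the tool's x, y, z in mm, then the turn about the tool's z in rad. In form: [[x, y, z, twist], ...]. A call has 1 to 20 rows; each row is the pose to reach, as a shift and turn from the pose commanded when the call began, along the tool's axes at that moment; what a row does not reach only later rows make up. A row lasts 1/8 s, in which the tool goes at most 62.5 mm and 10.7 degrees, less where a joint would pass 70% of its speed; a pose out of reach is approached as far as the arm can. A call with a gripper value outside its range is refused whole. "grip" is the finger opening in mm, from 0 to 91.8, set as the call begins (left out, the last holds). The fingers move at their own pace and stop on an object; "grip_force" is the grip in N (left out, the last holds). Time passes only in rows, so rows that repeat a pose let the fingers close. It gives the time, the measured TCP pose, the force and the opening at its end, in the units of the state.
- arm.observe(): the state, without advancing time (a new reading comes with each control period).
- arm.get_image(name): name is "scene" or "top"; returns the picture (480x640x3 uint8, red, green, blue); there is no depth.
- arm.camera_info(name): a dict with "mtx" (3x3 intrinsics, pixels), "pose" (4x4, takes a point from camera to world coordinates). Camera axes: x right, y down, z forward; pixel columns grow to the right and rows downward; lengths in m; the calibration is good to about 2 mm. A picture is of the moment at which its call begins. camera_info takes no time and is no camera call.
- arm.sign_off(): hands the job in, once; it reports no verdict.
The state is a dict: "clock": time; "joints": joint angles; "dq": joint speeds; "joint_efforts": joint torques, N m; "position": TCP position; "ee_rot": TCP orientation; "force": force on the tool from outside, world axes, zero at the start; "ft_torque": the same for the moment, N m; "width": opening from 0.0 (shut) to 1.0 (fully open).
Only numpy, scipy, OpenCV 4.12 (cv2) and the standard library are available. Lean on these libraries where they do the work, as an engineer would, in place of code of your own. Each camera call takes 0.05 s, during which the arm holds its last target.

### The job

Change-over of the drill guide: knock the brass bush out of the aluminium guide block. Set the block over the upright pin of the knock-out stand, feeling for its access hole (the pin may be clamped anywhere along the stand's slot), and press it gently down until it sits flat on the stand, so that the pin pokes the bush up out of its seat from below; never lean on the pin or the stand with more than about 6 kg. Leave the block sitting on the stand, lift the bush out, stand it fully home in the free place of the wooden rack, and leave the other things on the bench where they lie.

Things in the scene. Friction and masses are not known exactly. Their poses are not given: they have to be found in the camera images.
- guide_block: Loose aluminium drill guide block, 0.28 to 0.46 kg: body 60 (x) x 46 (y) x 40 mm high, with a 9 mm high foot at either x end (100 mm long in all). Its y faces are plain: grip across y (46 mm). Origin: centre of the underside, z up. It stands on the feet; between them its underside is relieved by 1 mm. Centred on the origin the access hole, 16 mm wide, leads up into the seat.
- seat (a point): Centre of the floor of the block's round seat, 12 mm above the block's underside. The seat is 25.6 mm wide, 28 mm deep, open at the top. Two sprung balls in its wall, 8 mm above this point, grip the bush with about 14 to 22 N of drag until it has risen about 10 mm; then it is loose and cannot drop back.
- bush: Loose brass drill bush, a plain cylinder 24 mm wide and 27 mm high, 0.07 kg, with a 10 mm guide bore. Starts fully down in the guide block's seat, its top 1 mm below the block's top, so that nothing can be gripped. Origin: centre of its underside; z is its axis.
- stand: Knock-out stand, fixed to the bench: grey steel foot 140 (x) x 90 (y) x 14 mm high, slotted along its x axis. Origin: centre of the foot's underside, z up. An upright steel pin, 12 mm wide, flat-tipped, stands clamped in the slot, its axis at y = 0 and anywhere from x = -15 to +15 mm: where is not reported and must be seen or felt.
- slot (a point): Middle of the stand's slot, on the top face of the foot, 14 mm above the bench; x runs along the slot. The pin rises 30 mm above this face. A block set fully down over the pin rests on this face with its bush 18 mm above the seat's floor, 17 mm proud of the block's top.
- rack: Fixed wooden bush rack, 60 (x) x 170 (y) x 26 mm high, with three round pockets 28 mm wide and 12 mm deep at y = -52, 0 and +52 mm; the last two hold steel bushes standing 15 mm proud, the one at y = -52 mm is free. Origin: centre of its underside, z up.
- free_place (a point): Centre of the floor of the rack's free pocket, 14 mm above the bench and 12 mm below the rack's top. A bush that is fully home has its origin here.
- tape_measure: Yellow tape measure, 63x83x36 mm, a loose bystander; origin at the centre of its underside.
- chuck_key: Steel chuck key, 60x82x16 mm, a loose bystander; origin at the centre of its underside.
- try_square: Try square with wooden stock and steel blade, 170x100x16 mm, a loose bystander; origin at the centre of its underside.

How it is judged:
On the way:
1. the guide block sits down on the stand over the pin, and the pin has poked the bush at least 14 mm up out of its seat (z of guide_block in the frame of stand below 0.017 m and horizontal distance between guide_block and stand below 0.02 m and z of bush in the frame of guide_block above 0.026 m), for 0.2 s.
At the end, for the whole second after the job is handed in: Bush in the rack's free place: within 4 mm sideways of the pocket's centre, less than 3 mm above its floor, upright within 0.1 rad, at rest. Guide block on the stand over the pin: less than 4 mm above the foot's top, within 20 mm of the stand's centre, tilt below 0.1 rad (horizontal distance between bush and free_place below 0.004 m and z of bush in the frame of free_place below 0.003 m and angle between each of bush, guide_block's own z axis and vertical below 0.1 rad and linear speed of bush below 0.02 m/s and z of guide_block in the frame of stand below 0.018 m and horizontal distance between guide_block and stand below 0.02 m); the robot touches nothing.
It fails at once if the guide block or the bush is pressed on the stand or its pin with more than 60 N (contact force between any of guide_block, bush and stand above 60 N).
It fails at once if a bystander (tape measure, chuck key, try square) is moved more than 20 mm (distance of any of tape_measure, chuck_key, try_square from where it was at the start of the episode above 0.02 m).
It also fails if it takes over 58 s, if anything falls off the work surface, if the arm or the gripper's body presses on something with over 40 N, if the wrist force passes 120 N, or if a joint passes its speed limit or range.

## Working session

There is one attempt and no reset: what is moved stays moved. The work goes in short steps, Python scripts to look and compute and a tool call to move; the robot and the scene stay as the last step left them, time stands still between calls to the robot, and variables do not carry over. Pictures are saved under pics/ and viewed, and the job is handed in when it is done.

Besides the shell and the picture viewer there is one more tool, called after ">>>" as name([rows], argument=value, ...), one row to a line, values as JSON. move_arm: Moves the arm, as the interface text tells. Its arguments: {"type":"object","properties":{"steps":{"type":"array"},"grip":{"type":"number"},"grip_force":{"type":"number"}},"required":["steps"]}

```bash
mkdir -p pics
python3 - <<'E'
from cell import arm
import cv2,numpy as np
for n in("scene","top"):
    im=arm.get_image(n);cv2.imwrite(f"pics/{n}0.png",im[:,:,::-1]);i=arm.camera_info(n);print(n,np.round(i["mtx"],1).tolist(),np.round(i["pose"],4).tolist())
s=arm.observe();print({k:np.round(v,3).tolist() for k,v in s.items()})
E
```

```text
scene [[598.5, 0.0, 322.4], [0.0, 598.5, 242.8], [0.0, 0.0, 1.0]] [[-0.6536, -0.4913, 0.5756, -0.0387], [-0.7567, 0.4344, -0.4885, 0.5499], [-0.0101, -0.7549, -0.6557, 0.7564], [0.0, 0.0, 0.0, 1.0]]
top [[535.5, 0.0, 335.0], [0.0, 535.5, 243.9], [0.0, 0.0, 1.0]] [[-0.0103, -0.9839, 0.1786, 0.3963], [-0.9999, 0.0096, -0.0051, 0.0332], [0.0033, -0.1787, -0.9839, 0.981], [0.0, 0.0, 0.0, 1.0]]
{'clock': 0.1, 'joints': [1.041, 0.435, 0.025, 1.574, -0.012, 1.134, -0.075], 'dq': [-0.0, -0.001, 0.0, -0.003, -0.001, -0.001, -0.0], 'joint_efforts': [0.003, -66.912, 0.988, -31.515, -0.06, 0.037, 0.0], 'position': [0.259, -0.569, 0.404], 'ee_rot': [-3.069, -0.665, 0.001], 'force': [-1.077, 0.215, -0.209], 'ft_torque': [-0.023, -0.057, -0.005], 'width': 1.002}
```

View pics/top0.png

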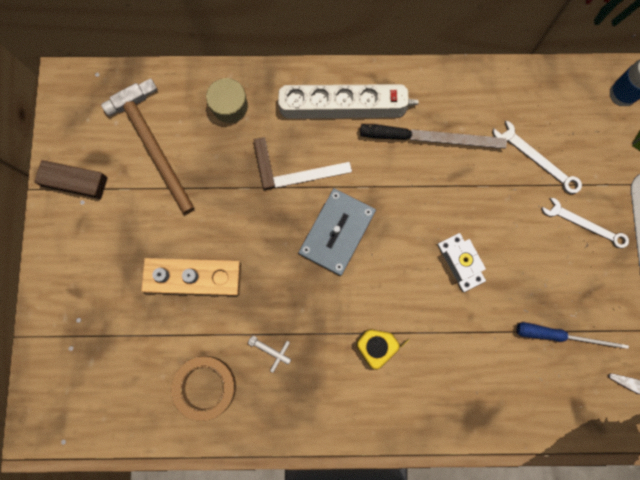

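View pics/scene0.png

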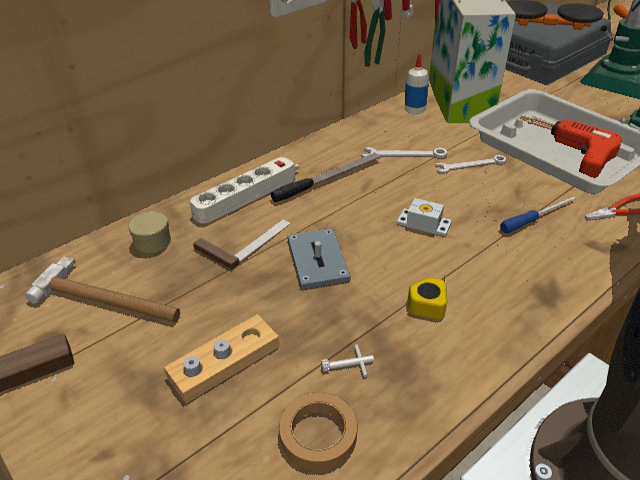

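Run:
```python
import cv2,numpy as np
t=cv2.imread("pics/top0.png");s=cv2.imread("pics/scene0.png")
def z(im,x,y,w,h,k):return cv2.resize(im[y:y+h,x:x+w],None,fx=k,fy=k,interpolation=cv2.INTER_CUBIC)
a=np.hstack([z(t,290,180,100,100,4),z(t,415,212,100,100,4)])
b=np.hstack([z(s,280,220,80,40*2,5)[:, :400],z(s,385,180,80,80,5)])
cv2.imwrite("pics/z1.png",a);cv2.imwrite("pics/z2.png",b)
cv2.imwrite("pics/z3.png",np.hstack([z(t,135,245,115,65,4),z(s,160,310,125,95,3)[:260]]) if 0 else z(t,135,245,115,65,6))
cv2.imwrite("pics/z4.png",z(s,160,310,125,95,6))
```

```text
(no output)
```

View pics/z1.png

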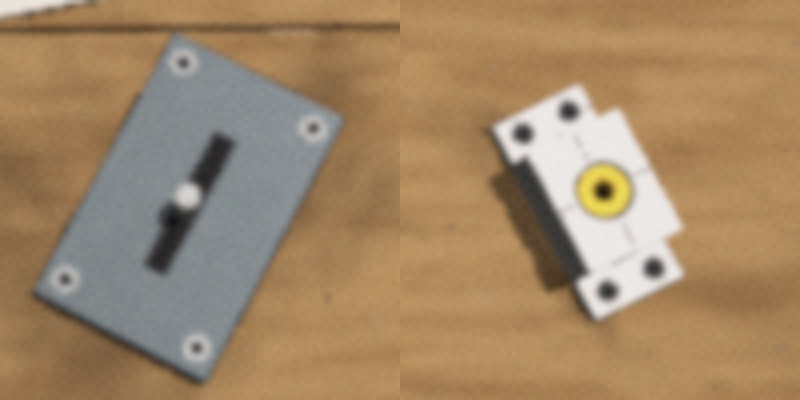

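View pics/z2.png

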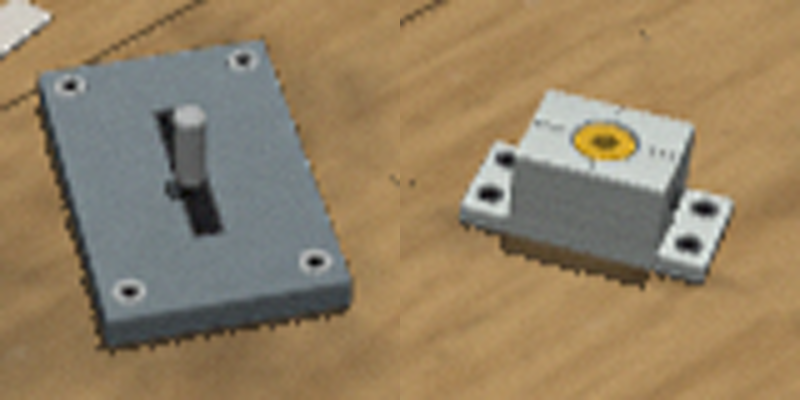

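View pics/z3.png

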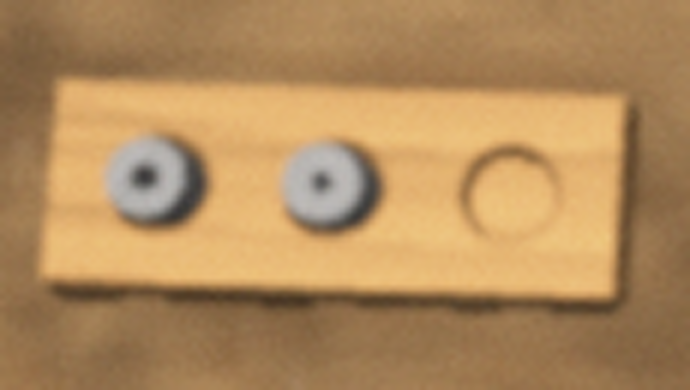

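View pics/z4.png

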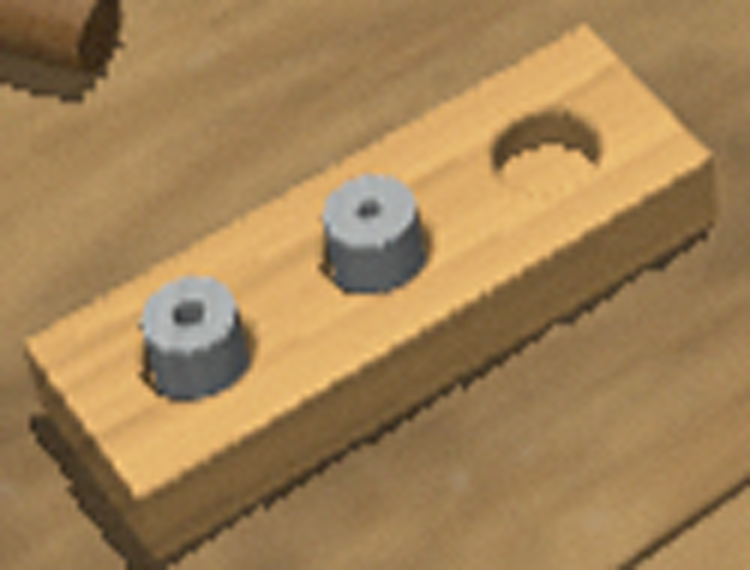

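```bash
cat > h.py <<'E'
from cell import arm
import numpy as np,cv2
def ray(n,p,z):
    i=arm.camera_info(n);K=np.array(i["mtx"]);P=np.array(i["pose"])
    d=P[:3,:3]@np.linalg.solve(K,[p[0],p[1],1.]);o=P[:3,3]
    return (o+d*(z-o[2])/d[2])[:2]
def crop(n,pts,ox,oy,k,z): return np.array([ray(n,((x+.5)/k-.5+ox,(y+.5)/k-.5+oy),z) for x,y in pts])
E
python3 - <<'E'
from h import *
np.set_printoptions(precision=4,suppress=True)
def ax(a,b): d=b-a; return np.degrees(np.arctan2(d[1],d[0])),np.linalg.norm(d)
print("STAND")
for n,pts,o,pin in(("top",[(183,63),(313,128),(65,279),(197,348)],(290,180,4),(187,195)),("scene",[(69,86),(243,60),(129,291),(315,262)],(280,220,5),(190,116))):
    s=crop(n,pts,*o,.014);p=crop(n,[pin],*o,.044)[0]
    print(n,s.tolist(),"c",s.mean(0),ax(s[0],s[2]),ax(s[1],s[3]),ax(s[0],s[1]),"pin",p,p-s.mean(0))
print("BLOCK")
for n,pts,o,b in(("top",[(169,111),(123,134),(208,291),(254,268)],(415,212,4),(204,190)),("scene",[(105,158),(89,194),(305,208),(287,244)],(385,180,5),(205,142))):
    s=crop(n,pts,*o,.009);p=crop(n,[b],*o,.039)[0]
    print(n,s.tolist(),"c",s.mean(0),"bush",p,[ax(s[i],s[j]) for i,j in((0,1),(0,2),(0,3),(1,2),(1,3),(2,3))])
print("RACK")
for n,c,b,f,o in(("top",[(58,78),(628,95),(615,298),(42,278)],[(147,178),(322,182)],(512,193),(135,245,6)),("scene",[(27,342),(585,25),(712,155),(140,497)],[(190,313),(370,208)],(547,157),(160,310,6))):
    s=crop(n,c,*o,.026);p=crop(n,b,*o,.041);f=crop(n,[f],*o,.026)[0]
    m=s.mean(0);u=(s[1]+s[2]-s[0]-s[3]);u/=np.linalg.norm(u)
    print(n,"c",m,[ax(s[i],s[(i+1)%4]) for i in range(4)],"bushes",p.tolist(),"free",f,"from rack",m+.052*u,"from bush",2*p[1]-p[0]*1, p[1]+u*.052)
E
```

```text
STAND
top [[0.6639654278362639, 0.02659734477728739], [0.6322321132246849, -0.03339885884444639], [0.5622677754058755, 0.08169521733457384], [0.5298066668617887, 0.021620680442324604]] c [0.5971 0.0241] (np.float64(151.55199954011923), np.float64(0.11566411747033332)) (np.float64(151.75678852090715), np.float64(0.11626745789758655)) (np.float64(-117.87535026382785), np.float64(0.06787155298987932)) pin [0.5947 0.0256] [-0.0024  0.0015]
scene [[0.663025069338026, 0.02704095765196657], [0.6305267166240338, -0.03309721500975349], [0.5613275458485179, 0.08131973223338623], [0.5286935476361835, 0.021890945270762407]] c [0.5959 0.0243] (np.float64(151.9099289604811), np.float64(0.11527606713433462)) (np.float64(151.63171646668516), np.float64(0.11573111974375686)) (np.float64(-118.38655458708895), np.float64(0.06835746294453807)) pin [0.5924 0.0258] [-0.0035  0.0015]
BLOCK
top [[0.5791656521518834, -0.19722209495026435], [0.5685748305656357, -0.17543393936565937], [0.4955994343020477, -0.2107384106651544], [0.5059062221992697, -0.23231310049766785]] c [ 0.5373 -0.2039] bush [ 0.5376 -0.203
[... 1286 characters left out ...]
962231545), np.float64(0.060102880844913054))] bushes [[0.5156387797307659, 0.33925952056371367], [0.5139463679746891, 0.2878106222700934]] free [0.512  0.2351] from rack [0.5122 0.2358] from bush [0.5123 0.2364] [0.5117 0.2359]
scene c [0.5125 0.2876] [(np.float64(-92.0569188859569), np.float64(0.1688288531543866)), (np.float64(178.04134950393632), np.float64(0.059469034975675565)), (np.float64(87.81866095715829), np.float64(0.1694178081876025)), (np.float64(-2.5286058953842216), np.float64(0.05910305282604614))] bushes [[0.5143282566126562, 0.3395206712266753], [0.5127507084156505, 0.2873977271307261]] free [0.5079 0.2372] from rack [0.5106 0.2356] from bush [0.5112 0.2353] [0.5108 0.2354]
```

```bash
cat >> h.py <<'E'
from scipy.spatial.transform import Rotation as R
def st():
    s=arm.observe();M=R.from_rotvec(s["ee_rot"]).as_matrix()
    print("t",round(s["clock"],2),"pos",np.round(np.array(s["position"])*1000,1),"yaw",round(np.degrees(np.arctan2(M[1,0],M[0,0])),2),"tilt",round(np.degrees(np.arccos(-M[2,2])),2),"F",np.round(s["force"],1),"w",round(s["width"]*91.8,1),"j",np.round(s["joints"],2))
    return s,M
def to(x,y,z,yaw):
    s,M=st();d=M.T@(np.array([x,y,z])-s["position"])*1000
    a=np.degrees(np.arctan2(M[1,0],M[0,0]));t=-(yaw-a)
    print("shift",np.round(d,1),"twist",round(np.radians(t),3))
E
python3 -c "
from h import *
to(.5372,-.2037,.27,25.7)"
```

```text
t 0.1 pos [ 258.6 -568.8  404. ] yaw 24.45 tilt 0.08 F [-1.1  0.2 -0.2] w 92.0 j [ 1.04  0.44  0.02  1.57 -0.01  1.13 -0.08]
shift [ 404.7 -216.8  134.3] twist -0.022
```

>>> move_arm([
  [50,-27,0,0],
  [100,-54,20,0],
  [150,-81,40,0],
  [200,-108,60,0],
  [250,-135,80,0],
  [300,-162,100,0],
  [350,-189,120,0],
  [404.7,-216.8,134,-0.022],
  [404.7,-216.8,134,-0.022],
  [404.7,-216.8,134,-0.022],
], grip=91, grip_force=50)

```text
clock: 1.35
position: [0.5372, -0.2042, 0.2703]
ee_rot: [-3.063, -0.7, 0.002]
force: [-0.4, 0.4, 0.3]
width: 0.992
```

```bash
python3 -c "
from h import *
to(.5372,-.2037,.187,25.7)"
```

```text
t 1.35 pos [ 537.2 -204.2  270.3] yaw 25.74 tilt 0.07 F [-0.4  0.4  0.3] w 91.1 j [ 0.34  0.5  -0.09  1.84  0.06  0.8  -0.91]
shift [ 0.3 -0.4 83.3] twist 0.001
```

>>> move_arm([
  [0,0,40,0],
  [0,0,70,0],
  [0,0,83,0],
  [0,0,83,0],
])

```text
clock: 1.85
position: [0.5368, -0.2051, 0.1875]
ee_rot: [-3.063, -0.696, 0.002]
force: [0.6, 0.3, 1.0]
width: 0.988
```

>>> move_arm([
  [0,0,0,0],
  [0,0,0,0],
  [0,0,0,0],
  [0,0,0,0],
  [0,0,0,0],
  [0,0,0,0],
  [0,0,0,0],
], grip=30)

```text
clock: 2.72
position: [0.5375, -0.2042, 0.1879]
ee_rot: [3.063, 0.699, 0.0]
force: [0.1, -0.7, 1.6]
width: 0.498
```

```bash
python3 -c "
from h import *
to(.5372,-.2037,.287,25.7)
cv2.imwrite('pics/a.png',arm.get_image('scene')[:,:,::-1][120:320,240:560].repeat(2,0).repeat(2,1))"
```

```text
t 2.73 pos [ 537.5 -204.2  187.9] yaw 25.71 tilt 0.02 F [ 0.1 -0.7  1.6] w 45.7 j [ 0.33  0.62 -0.08  1.9   0.08  0.63 -0.93]
shift [ -0.   -0.5 -99.1] twist 0.0
```

View pics/a.png

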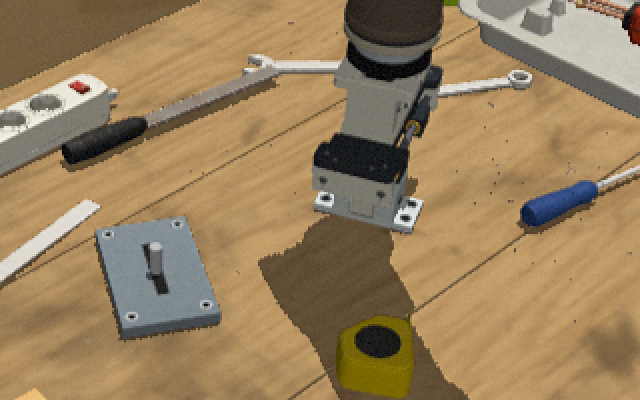

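>>> move_arm([
  [0,0,-30,0],
  [0,0,-70,0],
  [0,0,-90,0],
  [0,0,-90,0],
])

```text
clock: 3.28
position: [0.5376, -0.2041, 0.2785]
ee_rot: [3.062, 0.699, 0.002]
force: [0.1, -0.6, -4.2]
width: 0.496
```

```bash
python3 -c "
from h import *
to(.5938,.0255,.26,-28.3)"
```

```text
t 3.27 pos [ 537.6 -204.1  278.5] yaw 25.71 tilt 0.1 F [ 0.1 -0.6 -4.2] w 45.5 j [ 0.34  0.49 -0.1   1.83  0.06  0.82 -0.91]
shift [ 150.2 -182.5   18.5] twist 0.943
```

>>> move_arm([
  [25,-30,0,0.16],
  [50,-60,0,0.31],
  [75,-90,0,0.47],
  [100,-120,0,0.63],
  [125,-150,0,0.79],
  [150,-182,10,0.943],
  [150,-182,18,0.943],
  [150,-182,18,0.943],
  [150,-182,18,0.943],
])

```text
clock: 4.4
position: [0.5933, 0.0235, 0.2592]
ee_rot: [3.044, -0.77, -0.001]
force: [0.2, -0.1, -4.4]
width: 0.499
```

```bash
python3 -c "
from h import *
to(.5938,.0255,.21,-28.3)
for n in('top','scene'):
  cv2.imwrite('pics/b_%s.png'%n,arm.get_image(n)[:,:,::-1])
t=cv2.imread('pics/b_top.png');s=cv2.imread('pics/b_scene.png')
cv2.imwrite('pics/b.png',np.hstack([cv2.resize(t[170:300,270:400],(390,390)),cv2.resize(s[170:300,250:380],(390,390))]))"
```

```text
t 4.4 pos [593.3  23.5 259.2] yaw -28.39 tilt 0.09 F [ 0.2 -0.1 -4.4] w 45.8 j [-0.22  0.54  0.13  1.82 -0.09  0.79 -2.11]
shift [-0.4 -2.1 49.2] twist -0.002
```

View pics/b.png

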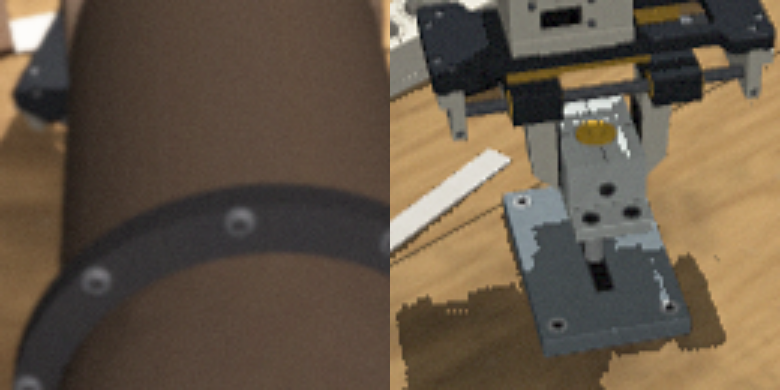

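>>> move_arm([
  [0,-1,10,0],
  [0,-1,21,0],
  [0,-1,21,0],
  [0,-1,21,0],
])

```text
clock: 5.0
position: [0.5941, 0.0258, 0.2386]
ee_rot: [3.046, -0.768, -0.0]
force: [0.1, -0.2, -4.6]
width: 0.497
```

```bash
python3 -c "
from h import *
to(.5938,.0255,.21,-28.3)"
```

```text
t 5.0 pos [594.1  25.8 238.6] yaw -28.32 tilt 0.02 F [ 0.1 -0.2 -4.6] w 45.6 j [-0.22  0.57  0.12  1.83 -0.1   0.75 -2.11]
shift [-0.1  0.4 28.6] twist -0.0
```

>>> move_arm([
  [0,0.4,3,0],
  [0,0.4,5,0],
  [0,0.4,7,0],
  [0,0.4,8.5,0],
  [0,0.4,8.5,0],
])

```text
clock: 5.62
position: [0.5938, 0.0255, 0.2301]
ee_rot: [3.046, -0.769, -0.0]
force: [-1.5, 0.1, -3.6]
width: 0.497
```

>>> move_arm([
  [0,0,1,0],
  [0,0,1.5,0],
  [0,0,1.5,0],
])

```text
clock: 6.0
position: [0.5939, 0.0255, 0.2287]
ee_rot: [3.046, -0.769, -0.0]
force: [-0.2, -0.4, -3.7]
width: 0.499
```

>>> move_arm([
  [0,0,2,0],
  [0,0,4,0],
  [0,0,6,0],
  [0,0,7,0],
  [0,0,7,0],
])

```text
clock: 6.62
position: [0.5938, 0.0255, 0.2216]
ee_rot: [3.046, -0.768, -0.0]
force: [0.1, -0.2, -3.4]
width: 0.498
```

>>> move_arm([
  [0,0,1,0],
  [0,0,2,0],
  [0,0,3,0],
  [0,0,3,0],
])

```text
clock: 7.12
position: [0.5941, 0.0254, 0.2195]
ee_rot: [-3.046, 0.769, -0.001]
force: [-2.2, -0.6, 4.8]
width: 0.501
```

>>> move_arm([
  [0,0,1,0],
  [0,0,2,0],
  [0,0,3,0],
  [0,0,3,0],
])

```text
clock: 7.62
position: [0.5941, 0.0258, 0.2161]
ee_rot: [-3.046, 0.768, -0.001]
force: [0.2, 1.5, -0.5]
width: 0.498
```

>>> move_arm([
  [0,0,1,0],
  [0,0,2,0],
  [0,0,3,0],
  [0,0,3,0],
])

```text
clock: 8.12
position: [0.5942, 0.0259, 0.2129]
ee_rot: [-3.046, 0.768, -0.001]
force: [0.8, 2.0, 0.7]
width: 0.498
```

>>> move_arm([
  [0,0,1,0],
  [0,0,2,0],
  [0,0,3,0],
  [0,0,4,0],
  [0,0,4,0],
])

```text
clock: 8.75
position: [0.5936, 0.0252, 0.2082]
ee_rot: [3.045, -0.769, -0.001]
force: [-0.4, 0.3, -4.8]
width: 0.501
```

```bash
python3 -c "
from h import *
to(.5938,.0255,.202,-28.3)
s=arm.get_image('scene')[:,:,::-1]
cv2.imwrite('pics/c.png',cv2.resize(s[170:300,250:380],(780,780))[:600])"
```

```text
t 8.75 pos [593.6  25.2 208.2] yaw -28.33 tilt 0.07 F [-0.4  0.3 -4.8] w 46.0 j [-0.21  0.61  0.12  1.85 -0.1   0.69 -2.1 ]
shift [ 0.  -0.4  6.2] twist -0.001
```

View pics/c.png

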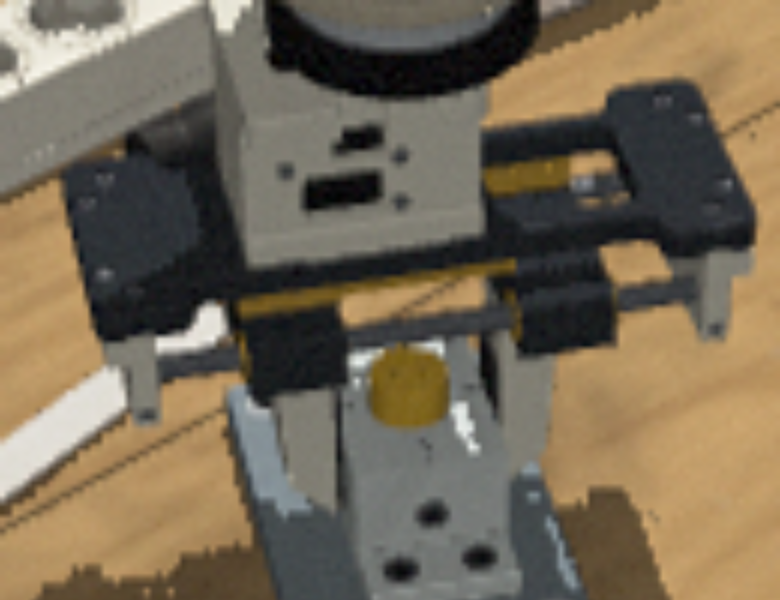

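The bush is standing proud of the block, at about (410,385) in the crop. I'll continue down.

>>> move_arm([
  [0,0,1.5,0],
  [0,0,3,0],
  [0,0,4.5,0],
  [0,0,5.5,0],
  [0,0,5.5,0],
])

```text
clock: 9.43
position: [0.5938, 0.0255, 0.2031]
ee_rot: [3.046, -0.769, -0.0]
force: [0.4, -0.2, -2.7]
width: 0.499
```

>>> move_arm([
  [0,0,0.5,0],
  [0,0,1,0],
  [0,0,1.5,0],
  [0,0,1.5,0],
])

```text
clock: 9.93
position: [0.5939, 0.0255, 0.2019]
ee_rot: [-3.046, 0.769, -0.0]
force: [-1.5, 1.1, -0.8]
width: 0.502
```

>>> move_arm([
  [0,0,0.5,0],
  [0,0,1,0],
  [0,0,1,0],
])

```text
clock: 10.3
position: [0.5938, 0.0254, 0.2018]
ee_rot: [-3.046, 0.769, -0.0]
force: [-5.2, 0.2, 12.2]
width: 0.498
```

>>> move_arm([
  [0,0,0,0],
  [0,0,0,0],
  [0,0,0,0],
  [0,0,-20,0],
  [0,0,-60,0],
  [0,0,-90,0],
  [0,0,-90,-0.15],
  [0,0,-90,-0.3],
], grip=75)

```text
clock: 11.3
position: [0.594, 0.0256, 0.2912]
ee_rot: [-3.128, 0.297, -0.002]
force: [-0.1, 0.6, 0.5]
width: 0.819
```

```bash
python3 -c "
from h import *
to(.5938,.0255,.28,87.8)
s=arm.get_image('scene')[:,:,::-1]
cv2.imwrite('pics/d0.png',s)
cv2.imwrite('pics/d.png',cv2.resize(s[170:300,250:380],(780,780))[:600])"
```

```text
t 11.3 pos [594.   25.6 291.2] yaw -10.84 tilt 0.06 F [-0.1  0.6  0.5] w 75.1 j [-0.17  0.5   0.06  1.78 -0.04  0.86 -1.86]
shift [-0.1  0.1 11.2] twist -1.722
```

View pics/d.png

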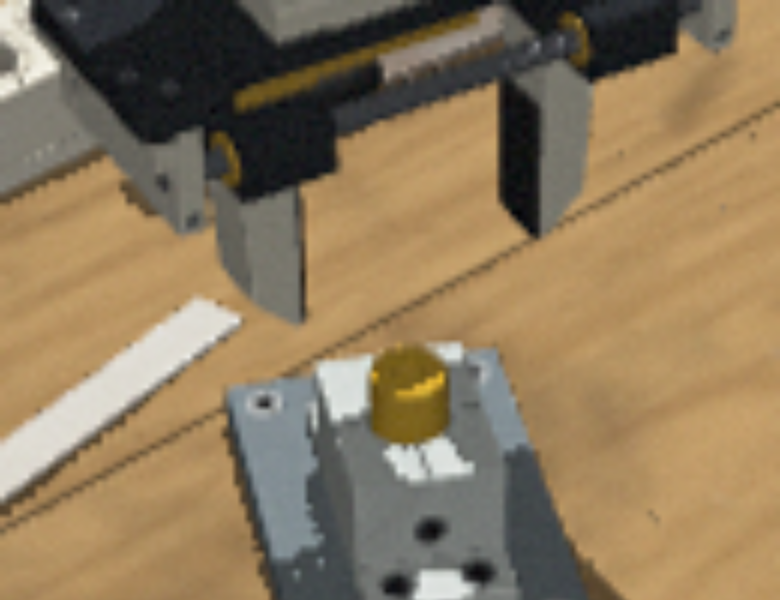

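>>> move_arm([
  [0,0,0,-0.18],
  [0,0,0,-0.36],
  [0,0,0,-0.54],
  [0,0,0,-0.72],
  [0,0,0,-0.9],
  [0,0,0,-1.08],
  [0,0,0,-1.26],
  [0,0,5,-1.44],
  [0,0,10,-1.62],
  [0,0,10,-1.722],
  [0,0,10,-1.722],
  [0,0,10,-1.722],
], grip=60)

```text
clock: 12.85
position: [0.5939, 0.0254, 0.2807]
ee_rot: [-2.273, -2.169, 0.0]
force: [0.4, -0.5, -0.8]
width: 0.651
```

```bash
python3 -c "
from h import *
to(.5939,.0255,.235,87.8)
o=(250,170,6)
print(crop('scene',[(408,367)],*o,.071))"
```

```text
t 12.85 pos [593.9  25.4 280.7] yaw 87.33 tilt 0.01 F [ 0.4 -0.5 -0.8] w 59.8 j [ 0.13  0.55 -0.38  1.76  0.25  0.88 -0.41]
shift [ 0.1 -0.  45.7] twist -0.008
[[0.5935058  0.02431736]]
```

>>> move_arm([
  [0,0,20,-0.008],
  [0,0,36,-0.008],
  [0,0,46,-0.008],
  [0,0,46,-0.008],
  [0,0,46,-0.008],
])

```text
clock: 13.48
position: [0.5941, 0.0256, 0.2351]
ee_rot: [2.26, 2.182, 0.001]
force: [0.1, 0.8, -0.1]
width: 0.657
```

>>> move_arm([
  [0,0,0,0],
  [0,0,0,0],
  [0,0,0,0],
  [0,0,0,0],
  [0,0,0,0],
  [0,0,0,0],
], grip=10, grip_force=20)

```text
clock: 14.22
position: [0.5939, 0.0255, 0.2348]
ee_rot: [2.26, 2.182, 0.0]
force: [0.4, 0.6, 0.8]
width: 0.252
```

```bash
python3 -c "
from h import *
to(.5939,.0255,.30,87.8)
s=arm.get_image('scene')[:,:,::-1]
cv2.imwrite('pics/e.png',cv2.resize(s[170:300,250:380],(780,780))[:600])"
```

```text
t 14.22 pos [593.9  25.5 234.8] yaw 87.99 tilt 0.01 F [0.4 0.6 0.8] w 23.1 j [ 0.12  0.6  -0.36  1.8   0.29  0.79 -0.42]
shift [  0.   -0.  -65.2] twist 0.003
```

View pics/e.png

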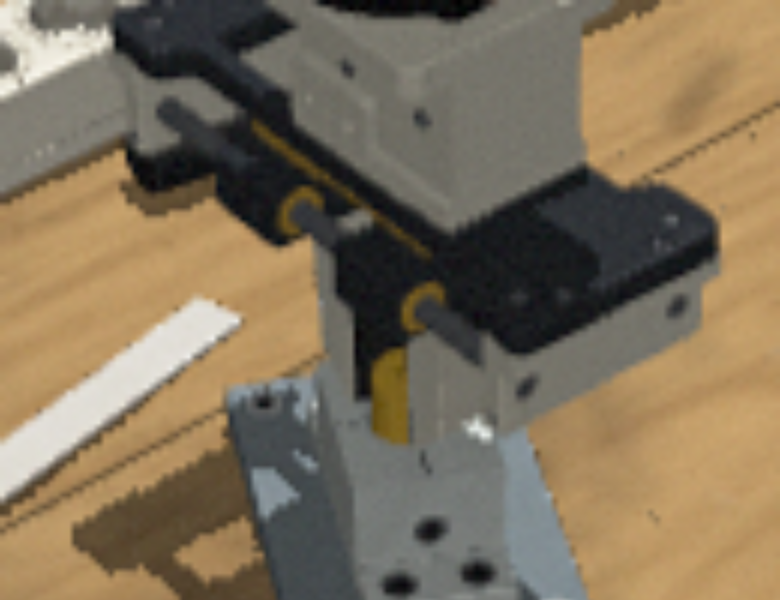

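>>> move_arm([
  [0,0,-10,0],
  [0,0,-30,0],
  [0,0,-60,0],
  [0,0,-75,0],
  [0,0,-75,0],
])

```text
clock: 14.9
position: [0.5942, 0.0255, 0.3108]
ee_rot: [2.259, 2.181, 0.003]
force: [-0.4, -0.5, -0.2]
width: 0.252
```

```bash
python3 -c "
from h import *
to(.5115,.2357,.29,87.8)
s=arm.get_image('scene')[:,:,::-1]
cv2.imwrite('pics/f.png',cv2.resize(s[170:300,250:380],(780,780))[:600])"
```

```text
t 14.9 pos [594.2  25.5 310.8] yaw 87.98 tilt 0.13 F [-0.4 -0.5 -0.2] w 23.1 j [ 0.14  0.51 -0.39  1.74  0.24  0.94 -0.38]
shift [207.1 -90.1  20.6] twist 0.003
```

View pics/f.png

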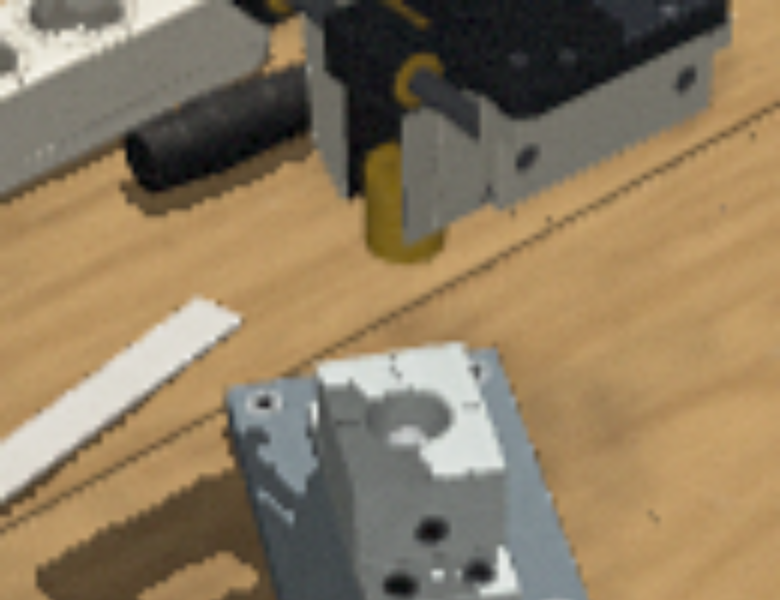

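>>> move_arm([
  [42,-18,0,0],
  [84,-36,0,0],
  [126,-54,0,0],
  [168,-72,5,0],
  [195,-85,15,0.003],
  [207,-90,20,0.003],
  [207,-90,20,0.003],
  [207,-90,20,0.003],
])

```text
clock: 15.95
position: [0.512, 0.234, 0.2896]
ee_rot: [2.265, 2.176, -0.001]
force: [1.1, -0.5, -0.7]
width: 0.254
```

```bash
python3 -c "
from h import *
to(.5115,.2357,.222,87.8)"
```

```text
t 15.95 pos [512.  234.  289.6] yaw 87.71 tilt 0.06 F [ 1.1 -0.5 -0.7] w 23.4 j [-0.22  0.5  -0.42  1.83  0.26  0.87 -0.8 ]
shift [ 1.8 -0.6 67.6] twist -0.002
```

>>> move_arm([
  [0,0,30,0],
  [0,0,54,0],
  [0,0,64,0],
  [0,0,64,0],
  [0,0,64,0],
])

```text
clock: 16.58
position: [0.5117, 0.2355, 0.2267]
ee_rot: [2.264, 2.178, 0.002]
force: [0.2, 0.3, 0.1]
width: 0.256
```

```bash
python3 -c "
from h import *
to(.5115,.2357,.213,87.8)
s=arm.get_image('scene')[:,:,::-1];t=arm.get_image('top')[:,:,::-1]
cv2.imwrite('pics/g.png',np.hstack([cv2.resize(s[280:410,160:290],(390,390)),cv2.resize(t[210:340,140:270],(390,390))]))
cv2.imwrite('pics/gs.png',cv2.resize(s[300:380,220:300],(600,600)))"
```

```text
t 16.57 pos [511.7 235.5 226.7] yaw 87.79 tilt 0.08 F [0.2 0.3 0.1] w 23.5 j [-0.25  0.58 -0.39  1.88  0.31  0.74 -0.85]
shift [ 0.2 -0.2 13.7] twist -0.0
```

View pics/gs.png

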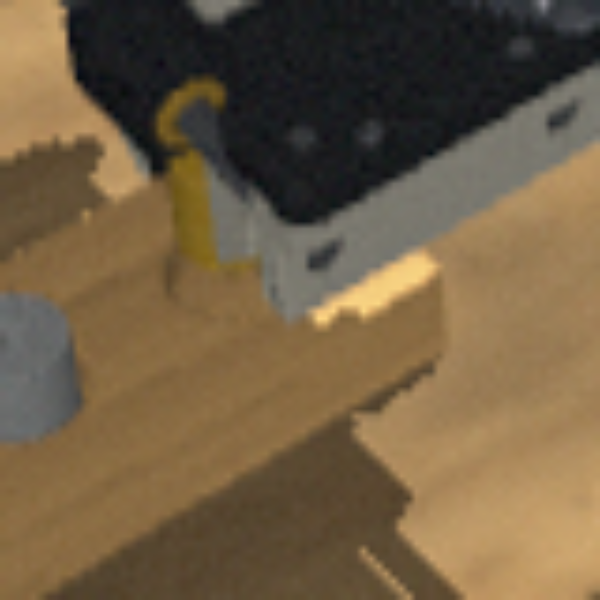

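View pics/g.png

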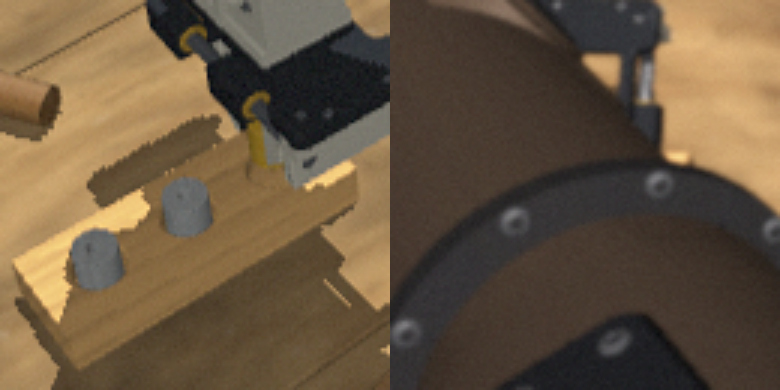

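>>> move_arm([
  [0,0,4,0],
  [0,0,7,0],
  [0,0,10,0],
  [0,0,12,0],
  [0,0,12,0],
])

```text
clock: 17.3
position: [0.5111, 0.2355, 0.2135]
ee_rot: [-2.263, -2.179, 0.001]
force: [-0.4, 0.2, -0.9]
width: 0.253
```

>>> move_arm([
  [0,0,2,0],
  [0,0,4,0],
  [0,0,6,0],
  [0,0,7,0],
  [0,0,7,0],
])

```text
clock: 17.92
position: [0.5112, 0.2355, 0.2066]
ee_rot: [-2.263, -2.179, 0.0]
force: [-0.2, -0.2, -0.6]
width: 0.254
```

>>> move_arm([
  [0,0,0.7,0],
  [0,0,1.4,0],
  [0,0,1.8,0],
  [0,0,1.8,0],
])

```text
clock: 18.42
position: [0.5112, 0.2355, 0.205]
ee_rot: [2.263, 2.179, 0.0]
force: [-0.1, 0.3, 1.4]
width: 0.253
```

Floor contact is just beginning. I'll release with a modest opening, rise straight up, then back off to clear the view.

>>> move_arm([
  [0,0,0,0],
  [0,0,0,0],
  [0,0,0,0],
  [0,0,0,0],
  [0,0,-15,0],
  [0,0,-50,0],
  [0,0,-100,0],
  [0,0,-130,0],
  [-60,0,-150,0],
  [-120,0,-150,0],
  [-180,0,-150,0],
  [-240,0,-150,0],
  [-240,0,-150,0],
  [-240,0,-150,0],
], grip=50)

```text
clock: 20.18
position: [0.502, -0.0038, 0.3558]
ee_rot: [2.263, 2.178, 0.002]
force: [-0.0, 0.4, -0.7]
width: 0.547
```

```bash
python3 -c "
from h import *
st()
s=arm.get_image('scene')[:,:,::-1];t=arm.get_image('top')[:,:,::-1]
cv2.imwrite('pics/hs.png',s);cv2.imwrite('pics/ht.png',t)
cv2.imwrite('pics/h.png',np.hstack([cv2.resize(s[300:400,160:290],(520,400)),cv2.resize(t[240:320,200:250],(250,400))]))"
```

```text
t 20.18 pos [502.   -3.8 355.8] yaw 87.8 tilt 0.07 F [-0.   0.4 -0.7] w 50.2 j [ 0.23  0.32 -0.41  1.91  0.16  0.94 -0.29]
```

View pics/h.png

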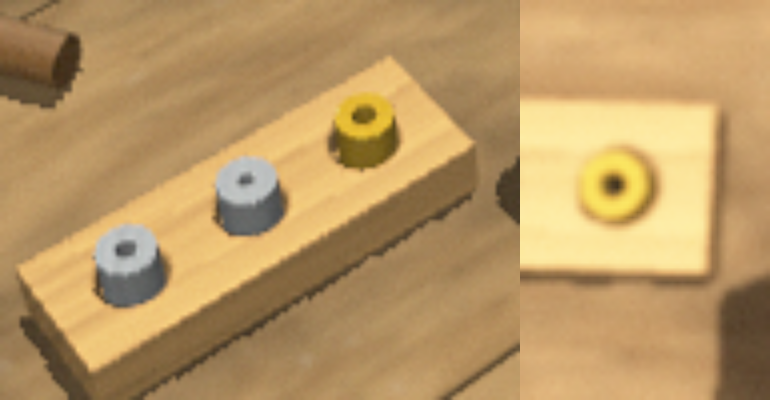

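View pics/hs.png

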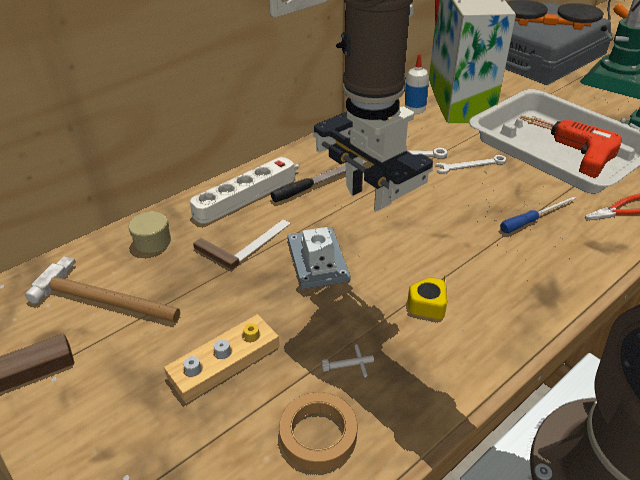

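View pics/ht.png

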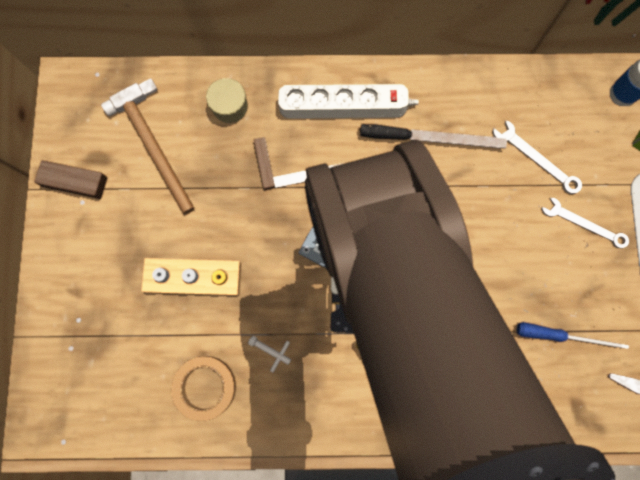

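```bash
python3 -c "
from h import *
for z in(.041,.044): print(crop('scene',[(365,113)],160,300,4,z),crop('top',[(95,184)],200,240,5,z))
arm.sign_off()"
```

```text
[[0.50958156 0.23411876]] [[0.51078481 0.23423926]]
[[0.50728234 0.23544292]] [[0.51041954 0.23359763]]
the job is handed in; nothing more can be done
```

The brass bush is out of the guide block and standing in the rack's free pocket. The block is sitting flat on the stand over the pin. I handed the job in at about 20 s on the clock, and the hand-in gives no verdict.

- **Pressing:** The two cameras put the pin about 3 mm off the stand's centre, and it entered the access hole on the first try. The force readings stayed below about 20 N at every stop while pressing down. The block rested at the stand's face, with the bush standing proud.
- **Bush in the rack:** I gripped the bush, lifted it out and lowered it until it just touched the pocket floor. The gripper was within about 0.5 mm of the pocket centre I had worked out.
- **Last check, bush:** Both cameras show it upright and as proud as its steel neighbours. At fully-home height (top at 41 mm) they place it at (0.5096, 0.2341) and (0.5108, 0.2342), agreeing within about 1.2 mm. Both are within about 2.5 mm of the pocket centre.
- **Last check, bench:** The block sits flat in the scene picture, but the arm hid most of it from above. The tape measure, chuck key and try square look unmoved in the scene picture; I did not measure them. The gripper was clear of everything.

No check failed. The pushing force also read lower than the 14–22 N drag I was told to expect (about 4–9 N above the block's weight at the stops), but the pictures show the bush did rise.

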